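# Find the sound bronze casting by weight and hold it up

## Robot

A 6-joint arm with a two-finger parallel gripper is mounted at the origin on the work surface. World frame = base frame: x ahead of the robot, y to its left, z up, the work surface at z = 0. Lengths are in mm, angles in rad, forces in N, time in s.
With the tool pointing down it reaches from about 200 to 875 mm from the base axis. Payload 3.4 kg.
Tool frame: the origin (TCP) lies at the very end of the fingers, on their centre line; the grasp point (between the pads) lies arm.tcp_to_grasp behind it (arm.tcp_to_grasp is the distance from the TCP to the grasp point, in mm); z points along the fingers, y is the line along which they close (so a half turn about z gives the same grasp; the last joint's range is limited). The gripper opens to 94 mm and grips with 3 to 60 N. Pads are 16 mm wide; open, the fingers measure 119 mm over their backs; the gripper's body (75 mm by 177 mm) begins 78 mm behind the grasp point.
Start: joints at [1.151, 0.276, 1.505, -0, 1.361, -0.121], TCP at [169.283, 549.555, 181.293] pointing down, gripper open.
Joint ranges: [-2.89, 2.89], [-0.75, 2.08], [0.22, 2.7], [-1.18, 4.32], [0.11, 2.71], [-2.7, 2.7]. Speed limits (rad/s): [2.57, 2.57, 3.14, 3.14, 3.14, 3.14].

## Interface

Orientations are given as a rotation vector (axis times angle).
In Python, from rig import arm, optics gives the robot as it stands. The module is installed in compiled form; this text tells all that it offers.
- The arm moves only by the tool play_rows, never from a script. Its argument "commands" is a list of rows, each an object with "offset": the shift along the world's x, y, z each as a share of 0.05 m, from -1 to 1, a list of three; "delta_rot": the turn, a rotation vector about the world's x, y, z each as a share of 0.15 rad, from -1 to 1, a list of three. In form: [{"offset": [dx, dy, dz], "delta_rot": [rx, ry, rz]}, ...]. A call has 1 to 20 rows; each row shifts and turns the commanded pose from where the row before left it; what a row does not reach is not made up. A row lasts 1/8 s, in which the tool goes at most 62.5 mm and 10.7 degrees, less where a joint would pass 70% of its speed; a pose out of reach is approached as far as the arm can. A call with a number of a shift or a turn outside -1 to 1 is refused whole. A call with a gripper value outside its range is refused whole. "jaw" is the closure, from 0 (fully open) to 1 (shut), set as the call begins (left out, the last holds). The fingers move at their own pace and stop on an object; the grip force is fixed at half the most. Time passes only in rows, so rows that do not move let the fingers close. It gives the time, the measured TCP pose, the force, the opening and the grip force at its end, in the units of the state.
- arm.get_obs(): the state, without advancing time (a new reading comes with each control period).
- optics.read_camera(name): name is "side" or "top" or "wrist"; returns a dict with "img" (420x560x3 uint8, red, green, blue), "K" (3x3 intrinsics, pixels), "rvec" (rotation vector, rad) and "tvec" (3), from world to camera coordinates, as OpenCV has them. Camera axes: x right, y down, z forward; pixel columns grow to the right and rows downward; lengths in mm; the calibration is good to about 2 mm. The wrist camera is an equidistant fisheye: a pixel r from the principal point sees the ray r / f radians off the axis. A picture is of the moment at which its call begins. There is no depth.
- arm.finish_job(): hands the job in; it is judged then, once.
The state is a dict: "time_s": time; "q": joint angles; "qvel": joint speeds; "joint_torque": joint torques, N m; "ee_pos": TCP position; "orientation": TCP orientation; "wrist_force": force on the tool from outside, world axes, zero at the start; "wrist_torque": the same for the moment, N m; "grip_width": finger opening in mm; "gripper_force": force on a finger pad.
Only numpy, scipy, OpenCV 4.12 (cv2) and the standard library are available. Lean on these libraries where they do the work, as an engineer would, in place of code of your own. Each camera call takes 0.05 s, during which the arm holds its last target. There are 200 camera calls.

## Task

Two bronze finials from the same mould stand on a round plaster bat and on a square brick; one of them was cast too thin and weighs less. Lift the one on the round bat well clear to feel its weight and stand it back where it was, then lift the one on the square brick in the same way; then hold the heavier one up for the finisher to take, upright and still, a hand's breadth clear above the middle of the round cork-topped wheel, with the lighter one standing where it stood at first. Finish while still holding it, keep both finials upright throughout, and leave the other things on the bench where they are.

Things in the scene. Friction and masses are not known exactly. Their poses are not given: they have to be found in the camera images.
- casting_a_mid (a point): centre (45 mm above the underside, on the axis) of one of the two bronze finials, 90 mm tall, alike to the eye: round foot 64 mm across, 10 mm high; plain round stem 38 mm across from 20 to 66 mm up; domed head 46 mm across. Stands near the middle of either stand. z is its upright axis, yaw has no meaning. 0.3 to 0.85 kg; the two differ by at least 0.15 kg, told only by lifting
- casting_b_mid (a point): centre (45 mm above the underside, on the axis) of the other of the two bronze finials, 90 mm tall, alike to the eye: round foot 64 mm across, 10 mm high; plain round stem 38 mm across from 20 to 66 mm up; domed head 46 mm across. Stands near the middle of either stand. z is its upright axis, yaw has no meaning. 0.3 to 0.85 kg; the two differ by at least 0.15 kg, told only by lifting
- round_bat_top (a point): centre of the top of the round white plaster bat, a fixed disc 116 mm across and 30 mm high. z up; its finial is lifted first
- square_brick_top (a point): centre of the top of the square brick slab, fixed, 112 by 112 mm and 30 mm high, x and y along its sides. Its finial is lifted second
- wheel_top (a point): centre of the cork top of the sculptor's wheel, a fixed low stand with an aluminium disc 150 mm across whose cork-covered top is 60 mm above the bench; it does not turn. The three stands may each be left, middle or right
- brush: loose brush lying on the bench, about 190 mm long along x, origin under its middle; leave alone
- spatula: loose modelling spatula lying on the bench, about 200 mm long along x, origin under its middle; leave alone
- mallet: loose wooden mallet lying at the far side, about 260 mm long along x, origin under its middle; leave alone
- patina_jar: loose closed jar, 64 mm across and 95 mm tall, origin under its middle; leave alone
- star: loose six-pointed plaster star, 70 mm across and 14 mm thick, origin under its middle; leave alone
- brush_pot: loose white pot of brushes, 96 mm across, 205 mm tall with the brushes, origin under its middle; leave alone
- plaster_block: loose white plaster block, 60 by 90 by 45 mm (x, y, z), origin under its middle; leave alone
- round_bat: the whole round plaster bat; origin at the centre of its underside
- square_brick: the whole square brick; origin at the centre of its underside
- wheel: the whole wheel; origin at the centre of its underside
- casting_a: the finial of casting_a_mid; origin at the centre of its underside
- casting_b: the finial of casting_b_mid; origin at the centre of its underside
Mind the look-alikes: they are no part of the job. Leave any turquoise or yellow look-alike of the wheel alone.

How it is judged:
By the outcome, as a careful person would: the job done as asked, in the order asked, and still so for the second after the job is handed in, while the arm keeps its last pose, push and grip.
It also fails if it takes over 70 s, if anything falls off the work surface, if the arm or the gripper's body presses on something with over 40 N, if the wrist force passes 120 N, or if a joint passes its speed limit or range.

## Working session

There is one attempt and no reset: what is moved stays moved. The work goes in short steps, Python scripts to look and compute and a tool call to move; the robot and the scene stay as the last step left them, time stands still between calls to the robot, and variables do not carry over. Pictures are saved under pics/ and viewed, at most 10 in all, crops included, and the job is handed in when it is done.

Besides the shell and the picture viewer there is one more tool, called after "Request:" as name([rows], argument=value, ...), one row to a line, values as JSON. play_rows: Moves the arm, as the interface text tells. Shift numbers are shares of 0.05 m and turn numbers shares of 0.15 rad, none past 1 either way. Its arguments: {"type":"object","properties":{"commands":{"type":"array","items":{"type":"object","properties":{"offset":{"type":"array","items":{"type":"number"}},"delta_rot":{"type":"array","items":{"type":"number"}}}}},"jaw":{"type":"number"}},"required":["commands"]}

```bash
mkdir -p pics; python3 - <<'E'
from rig import arm, optics
import cv2,numpy as np
np.set_printoptions(suppress=True,precision=3)
print(arm.get_obs(), arm.tcp_to_grasp)
for n in("top","side"):
    c=optics.read_camera(n); cv2.imwrite(f"pics/{n}0.png",c["img"][:,:,::-1]); np.savez(f"{n}0.npz",**c)
    R=cv2.Rodrigues(np.array(c["rvec"]))[0]; print(n,c["K"],-R.T@np.array(c["tvec"]).ravel(),R)
E
```

```text
{'time_s': 0.0, 'q': array([ 1.151,  0.277,  1.506,  0.   ,  1.361, -0.121]), 'qvel': array([-0.002, -0.001,  0.   ,  0.   ,  0.   , -0.001]), 'joint_torque': array([ -0.002, -40.458, -23.723,   0.07 ,   0.035,  -0.   ]), 'ee_pos': array([169.012, 548.957, 180.401]), 'orientation': array([-0.468, -3.106,  0.003]), 'wrist_force': array([-0.951,  0.168, -0.361]), 'wrist_torque': array([ 0.054,  0.022, -0.009]), 'gripper_force': 0.0, 'grip_width': 94.03738780882674} 18.8
top [[442.765   0.    275.605]
 [  0.    442.765 210.334]
 [  0.      0.      1.   ]] [ 449.83   -74.966 1128.708] [[-0.028 -0.999 -0.03 ]
 [-0.999  0.03  -0.04 ]
 [ 0.04   0.028 -0.999]]
side [[449.187   0.    277.677]
 [  0.    449.187 221.643]
 [  0.      0.      1.   ]] [  450.011 -1025.434   906.182] [[ 0.999 -0.054 -0.003]
 [-0.038 -0.65  -0.759]
 [ 0.039  0.758 -0.651]]
```

View pics/top0.png

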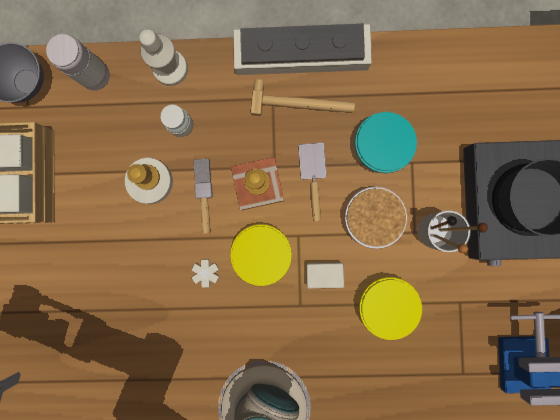

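View pics/side0.png

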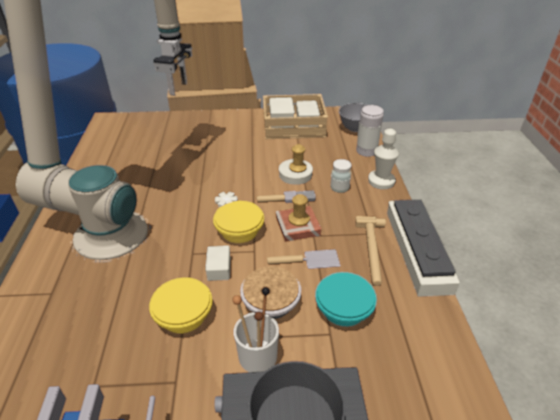

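The top view shows the bat with its finial at (148,180), the brick with its finial at (257,184), and the cork wheel at (376,217). In the side view they are at about (297,170), (299,220) and (271,292). The yellow and teal discs are look-alikes.

```bash
cat > h.py <<'E'
import cv2,numpy as np
np.set_printoptions(suppress=True,precision=1)
def ray(c,p):
    R=cv2.Rodrigues(np.array(c["rvec"]))[0]; o=-R.T@np.array(c["tvec"]).ravel()
    d=R.T@np.linalg.inv(c["K"])@np.array([p[0],p[1],1.]); return o,d/np.linalg.norm(d)
def onplane(c,p,z):
    o,d=ray(c,p); return o+d*(z-o[2])/d[2]
def tri(c1,p1,c2,p2):
    o1,d1=ray(c1,p1);o2,d2=ray(c2,p2)
    s=np.linalg.lstsq(np.c_[d1,-d2],o2-o1,rcond=None)[0]
    a,b=o1+s[0]*d1,o2+s[1]*d2; return (a+b)/2,np.linalg.norm(a-b)
E
python3 - <<'E'
from h import *
T=dict(np.load("top0.npz"));S=dict(np.load("side0.npz"))
boxes={"T":{"bat":(118,150,180,212),"brick":(225,152,290,215),"wheel":(338,180,414,255)},
"S":{"bat":(270,130,325,190),"brick":(270,188,328,242),"wheel":(235,262,306,325)}}
tiles=[]
for n,c in(("T",T),("S",S)):
    for k,(a,b,e,f) in boxes[n].items():
        im=c["img"][b:f,a:e]; hsv=cv2.cvtColor(im,cv2.COLOR_RGB2HSV)
        # bronze: saturated, yellow-ish
        H,Sa,V=cv2.split(hsv)
        m=((H>13)&(H<26)&(Sa>165)&(V>60)).astype(np.uint8)*255
        w=((Sa<70)&(V>120)).astype(np.uint8)*255
        for nm,mm in(("bronze",m),("white",w)):
            cs,_=cv2.findContours(mm,cv2.RETR_EXTERNAL,cv2.CHAIN_APPROX_NONE)
            if cs:
                q=max(cs,key=cv2.contourArea)
                x,y,ww,hh=cv2.boundingRect(q)
                el=cv2.fitEllipse(cv2.convexHull(q)) if len(cv2.convexHull(q))>5 else None
                print(n,k,nm,cv2.contourArea(q),(x+a,y+b,ww,hh),el and (round(el[0][0]+a,1),round(el[0][1]+b,1),np.array(el[1])))
        row=np.hstack([cv2.resize(z,(240,195),interpolation=cv2.INTER_NEAREST) for z in(im[:,:,::-1],cv2.merge([m,w,m*0]))])
        tiles.append(row)
g=np.vstack([np.hstack([tiles[i],tiles[i+3]]) for i in range(3)])
cv2.imwrite("pics/m1.png",cv2.resize(g,(800,500)))
E
```

```text
T bat bronze 172.5 (128, 165, 18, 17) (136.6, 173.1, array([17.2, 17.5]))
T bat white 879.5 (125, 158, 45, 46) (147.1, 180.2, array([44.8, 46. ]))
T brick bronze 440.5 (245, 170, 25, 25) (256.6, 181.2, array([24.3, 25.1]))
T brick white 203.5 (240, 166, 43, 44) (262.7, 186.9, array([ 35.4, 100.5]))
T wheel white 2932.0 (345, 186, 62, 63) (375.6, 217.1, array([61.6, 62. ]))
S bat white 465.5 (279, 159, 34, 25) (295.3, 171.0, array([25.9, 34.9]))
S brick white 159.0 (284, 190, 32, 11) (298.6, 194.5, array([12.5, 33.7]))
S wheel white 255.0 (264, 281, 37, 44) (282.4, 303.9, array([22.8, 54.8]))
```

View pics/m1.png

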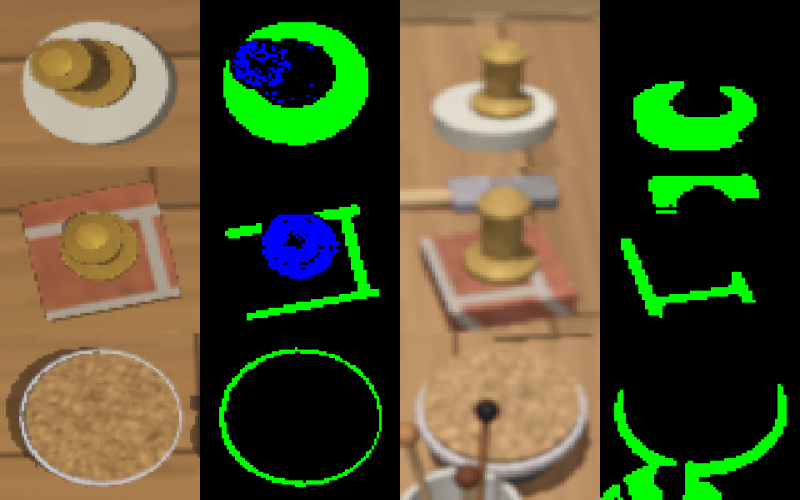

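The crops show both finials with foot and head clearly separated. I'll triangulate the head and foot centres picked from them, and the bat, brick and wheel tops.

```bash
python3 - <<'E'
from h import *
T=dict(np.load("top0.npz"));S=dict(np.load("side0.npz"))
P={"bat head":((137.2,173.6),(298,149)),"bat foot":((146.5,176.8),(298.2,166.2)),"bat top":((147.1,180.2),(295.8,170.0)),
"brick head":((255.4,178.8),(299.9,199.7)),"brick foot":((257.2,181.9),(299.8,219.0)),"wheel top":((375.6,217.1),(270.8,290.5))}
for k,(a,b) in P.items():
    x,e=tri(T,a,S,b); print(k,x,"gap",round(e,1))
    for z in(35,40,60,105): print("   ",z,onplane(T,a,z)[:2],onplane(S,b,z)[:2])
E
```

```text
bat head [586.6 275.7 106.4] gap 0.4
    35 [596.4 300.2] [598.6 391.8]
    40 [595.7 298.5] [597.7 383.7]
    60 [593.  291.6] [594.3 351.1]
    105 [587.  276.2] [586.6 277.9]
bat foot [588.2 276.3  36.8] gap 1.6
    35 [587.6 276.8] [589.3 279.1]
    40 [587.  275.2] [588.5 271.6]
    60 [584.4 268.8] [585.3 241.7]
    105 [578.8 254.3] [578.1 174.3]
bat top [581.2 280.8  18.3] gap 0.5
    35 [579.  275.5] [579.  256.2]
    40 [578.4 273.9] [578.2 248.9]
    60 [576.1 267.5] [575.3 219.5]
    105 [570.7 253. ] [568.6 153.3]
brick head [566.6  -1.  106. ] gap 1.5
    35 [573.9   4.1] [577.8  89.9]
    40 [573.3   3.8] [577.1  83.5]
    60 [571.1   2.3] [574.2  57.9]
    105 [566.   -0.9] [567.5   0.3]
brick foot [567.9   0.1  31.5] gap 2.9
    35 [566.   -0.2] [568.9  -3.9]
    40 [565.5  -0.5] [568.2  -9.7]
    60 [563.4  -1.9] [565.5 -33.2]
    105 [558.6  -4.9] [559.4 -86. ]
wheel top [ 470.  -286.8   45.5] gap 0.1
    35 [ 470.2 -288.9] [ 470.3 -277.8]
    40 [ 470.1 -287.9] [ 470.2 -282.1]
    60 [ 469.7 -284. ] [ 469.7 -299.3]
    105 [ 468.9 -275.2] [ 468.7 -337.9]
```

Request:
play_rows([
  {"offset": [0.3,-0.2,0.1]},
  {"offset": [0.6,-0.39,0.1]},
  {"offset": [0.6,-0.39,0.1]},
  {"offset": [0.6,-0.39,0.1]},
  {"offset": [0.6,-0.39,0.1]},
  {"offset": [0.6,-0.39,0.1]},
  {"offset": [0.6,-0.39,0.1]},
  {"offset": [0.6,-0.39,0.1]},
  {"offset": [0.6,-0.39,0]},
  {"offset": [0.6,-0.39,0]},
  {"offset": [0.6,-0.39,0]},
  {"offset": [0.6,-0.39,0]},
  {"offset": [0.6,-0.39,0]},
  {"offset": [0.6,-0.39,0]},
  {"offset": [0.26,-0.2,0]},
  {"offset": [0,0,0]},
  {"offset": [0,0,0]},
], jaw=0)

```text
invalid input
```

```bash
python3 - <<'E'
from rig import arm, optics
from h import *
o=arm.get_obs();print(o["ee_pos"],o["orientation"],o["wrist_force"])
c=optics.read_camera("wrist");cv2.imwrite("pics/w1.png",c["img"][:,:,::-1]);np.savez("w1.npz",**c)
print(c["K"],c["rvec"],c["tvec"])
R=cv2.Rodrigues(np.array(c["rvec"]))[0];print(-R.T@np.array(c["tvec"]).ravel())
for X in([587,276,106],[587,276,35],[587,276,120],[579,277,30]):
    p=R@np.array(X)+np.array(c["tvec"]).ravel(); th=np.arctan2(np.hypot(*p[:2]),p[2]); print(X,c["K"][:2,2]+c["K"][0,0]*th*p[:2]/np.hypot(*p[:2]))
E
```

```text
[169.  549.  180.5] [-0.5 -3.1  0. ] [-0.4  0.5  0.4]
[[325.2   0.  282. ]
 [  0.  325.2 207.7]
 [  0.    0.    1. ]] [-2.4 -1.8 -0.2] [-575.2  -23.6  390.4]
[107.1 569.2 385.1]
[587, 276, 106] [199.9 484.9]
[587, 276, 35] [206.4 454.3]
[587, 276, 120] [198.6 491.3]
[579, 277, 30] [205.5 449.9]
```

View pics/w1.png

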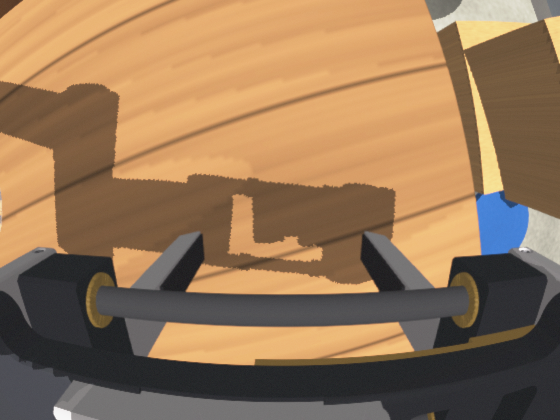

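The move was refused, presumably because delta_rot was left out. The wrist picture shows only the bench, with the fingertips at about (190,240) and (375,240). I'll resend with both fields.

Request:
play_rows([
  {"offset": [0.3,-0.2,0.1],"delta_rot": [0,0,0]},
  {"offset": [0.6,-0.39,0.1],"delta_rot": [0,0,0]},
  {"offset": [0.6,-0.39,0.1],"delta_rot": [0,0,0]},
  {"offset": [0.6,-0.39,0.1],"delta_rot": [0,0,0]},
  {"offset": [0.6,-0.39,0.1],"delta_rot": [0,0,0]},
  {"offset": [0.6,-0.39,0.1],"delta_rot": [0,0,0]},
  {"offset": [0.6,-0.39,0.1],"delta_rot": [0,0,0]},
  {"offset": [0.6,-0.39,0.1],"delta_rot": [0,0,0]},
  {"offset": [0.6,-0.39,0],"delta_rot": [0,0,0]},
  {"offset": [0.6,-0.39,0],"delta_rot": [0,0,0]},
  {"offset": [0.6,-0.39,0],"delta_rot": [0,0,0]},
  {"offset": [0.6,-0.39,0],"delta_rot": [0,0,0]},
  {"offset": [0.6,-0.39,0],"delta_rot": [0,0,0]},
  {"offset": [0.6,-0.39,0],"delta_rot": [0,0,0]},
  {"offset": [0.26,-0.2,0],"delta_rot": [0,0,0]},
  {"offset": [0,0,0],"delta_rot": [0,0,0]},
  {"offset": [0,0,0],"delta_rot": [0,0,0]},
], jaw=0)

```text
time_s: 2.28
ee_pos: [586.2, 276.5, 221.5]
orientation: [-0.467, -3.106, -0.001]
wrist_force: [-0.2, 0.1, -0.4]
grip_width: 94.5
gripper_force: 0.0
```

```bash
cat >> h.py <<'E'
def wproj(c,X):
    R=cv2.Rodrigues(np.array(c["rvec"]))[0]
    p=R@np.array(X,float)+np.array(c["tvec"]).ravel(); th=np.arctan2(np.hypot(*p[:2]),p[2]); return c["K"][:2,2]+c["K"][0,0]*th*p[:2]/np.hypot(*p[:2])
def wray(c,p,z):
    R=cv2.Rodrigues(np.array(c["rvec"]))[0]; o=-R.T@np.array(c["tvec"]).ravel()
    u=(np.array(p,float)-c["K"][:2,2])/c["K"][0,0]; th=np.hypot(*u)
    d=R.T@np.r_[u/th*np.sin(th),np.cos(th)]; return o+d*(z-o[2])/d[2]
E
python3 - <<'E'
from rig import arm, optics
from h import *
o=arm.get_obs();print(o["ee_pos"],o["orientation"].round(3),o["wrist_force"])
c=optics.read_camera("wrist");cv2.imwrite("pics/w2.png",c["img"][:,:,::-1]);np.savez("w2.npz",**c)
for X in([587,276,106],[587,276,35],[587,276,120],[579,277,30]): print(X,wproj(c,X))
E
```

```text
[586.2 276.5 221.5] [-0.5 -3.1 -0. ] [-0.2  0.1 -0.4]
[587, 276, 106] [280.7 199.4]
[587, 276, 35] [280.9 187.7]
[587, 276, 120] [280.7 202.4]
[579, 277, 30] [279.7 180.6]
```

View pics/w2.png

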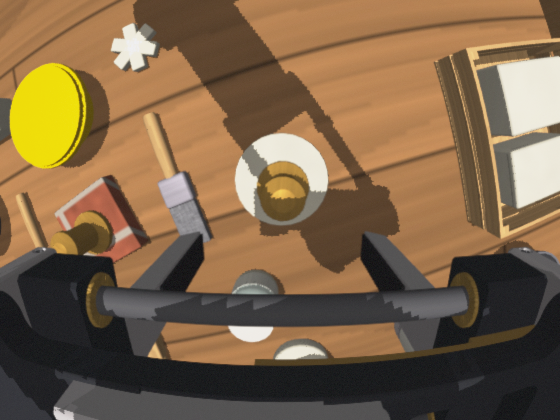

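The head sits at (282,198) against a predicted (281,199), and the fingers straddle it. Next is the descent.

Request:
play_rows([
  {"offset": [0,0,-0.3],"delta_rot": [0,0,0]},
  {"offset": [0,0,-0.5],"delta_rot": [0,0,0]},
  {"offset": [0,0,-0.5],"delta_rot": [0,0,0]},
  {"offset": [0,0,-0.5],"delta_rot": [0,0,0]},
  {"offset": [0,0,-0.5],"delta_rot": [0,0,0]},
  {"offset": [0,0,-0.5],"delta_rot": [0,0,0]},
  {"offset": [0,0,-0.4],"delta_rot": [0,0,0]},
  {"offset": [0,0,-0.15],"delta_rot": [0,0,0]},
  {"offset": [0,0,0],"delta_rot": [0,0,0]},
], jaw=0)

```text
time_s: 3.45
ee_pos: [586.5, 276.3, 53.2]
orientation: [-0.466, -3.106, 0.001]
wrist_force: [-0.0, -0.1, 0.5]
grip_width: 94.0
gripper_force: 0.0
```

Request:
play_rows([
  {"offset": [0,0,0],"delta_rot": [0,0,0]},
  {"offset": [0,0,0],"delta_rot": [0,0,0]},
  {"offset": [0,0,0],"delta_rot": [0,0,0]},
  {"offset": [0,0,0],"delta_rot": [0,0,0]},
  {"offset": [0,0,0],"delta_rot": [0,0,0]},
  {"offset": [0,0,0],"delta_rot": [0,0,0]},
  {"offset": [0,0,0],"delta_rot": [0,0,0]},
  {"offset": [0,0,0],"delta_rot": [0,0,0]},
], jaw=1)

```text
time_s: 4.45
ee_pos: [587.5, 276.6, 53.9]
orientation: [0.468, 3.106, 0.002]
wrist_force: [0.5, 3.0, 1.0]
grip_width: 44.7
gripper_force: 30.0
```

Request:
play_rows([
  {"offset": [0,0,0],"delta_rot": [0,0,0]},
  {"offset": [0,0,0],"delta_rot": [0,0,0]},
])

```text
time_s: 4.7
ee_pos: [587.5, 276.6, 53.9]
orientation: [0.468, 3.106, 0.002]
wrist_force: [0.5, 3.2, -0.3]
grip_width: 44.6
gripper_force: 30.0
```

```bash
python3 - <<'E'
from rig import arm, optics
from h import *
c=optics.read_camera("side");im=c["img"][110:200,240:360];t=optics.read_camera("top")["img"][140:230,90:210]
cv2.imwrite("pics/s2.png",cv2.resize(np.hstack([im,t])[:,:,::-1],(800,300),interpolation=cv2.INTER_CUBIC))
E
```

```text
(no output)
```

View pics/s2.png

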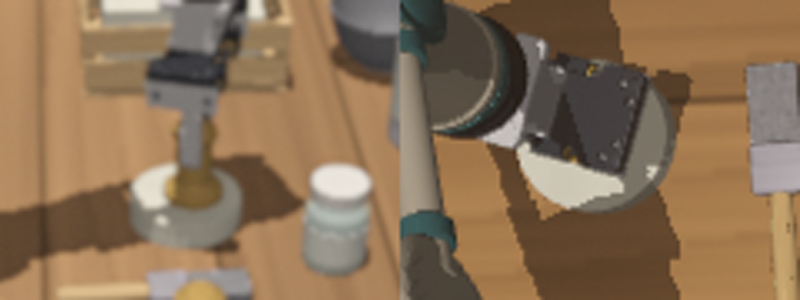

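The grip width reads 44.6 mm where the stem should give 38, so the pads may be on a flare or on the head. I'll reopen a little, shift up and regrip to find out.

Request:
play_rows([
  {"offset": [0,0,0],"delta_rot": [0,0,0]},
  {"offset": [0,0,0],"delta_rot": [0,0,0]},
  {"offset": [0,0,0],"delta_rot": [0,0,0]},
  {"offset": [0,0,0.06],"delta_rot": [0,0,0]},
  {"offset": [0,0,0.06],"delta_rot": [0,0,0]},
  {"offset": [0,0,0],"delta_rot": [0,0,0]},
], jaw=0.3)

```text
time_s: 5.55
ee_pos: [587.6, 276.1, 60.3]
orientation: [0.467, 3.106, 0.001]
wrist_force: [0.8, -0.2, 0.0]
grip_width: 65.7
gripper_force: 0.0
```

Request:
play_rows([
  {"offset": [0,0,0],"delta_rot": [0,0,0]},
  {"offset": [0,0,0],"delta_rot": [0,0,0]},
  {"offset": [0,0,0],"delta_rot": [0,0,0]},
  {"offset": [0,0,0],"delta_rot": [0,0,0]},
  {"offset": [0,0,0],"delta_rot": [0,0,0]},
  {"offset": [0,0,0],"delta_rot": [0,0,0]},
], jaw=1)

```text
time_s: 6.3
ee_pos: [587.4, 276.5, 59.8]
orientation: [0.468, 3.106, 0.001]
wrist_force: [1.9, 3.1, -1.4]
grip_width: 44.8
gripper_force: 30.0
```

Request:
play_rows([
  {"offset": [0,0,0],"delta_rot": [0,0,0]},
  {"offset": [0,0,0],"delta_rot": [0,0,0]},
  {"offset": [0,0,0],"delta_rot": [0,0,0]},
  {"offset": [0,0,-0.1],"delta_rot": [0,0,0]},
  {"offset": [0,0,-0.1],"delta_rot": [0,0,0]},
  {"offset": [0,0,0],"delta_rot": [0,0,0]},
], jaw=0.3)

```text
time_s: 7.05
ee_pos: [586.7, 275.8, 49.0]
orientation: [-0.467, -3.105, 0.001]
wrist_force: [0.5, -1.2, -0.3]
grip_width: 66.1
gripper_force: 0.0
```

Request:
play_rows([
  {"offset": [0,0,0],"delta_rot": [0,0,0]},
  {"offset": [0,0,0],"delta_rot": [0,0,0]},
  {"offset": [0,0,0],"delta_rot": [0,0,0]},
  {"offset": [0,0,0],"delta_rot": [0,0,0]},
  {"offset": [0,0,0],"delta_rot": [0,0,0]},
  {"offset": [0,0,0],"delta_rot": [0,0,0]},
], jaw=1)

```text
time_s: 7.8
ee_pos: [587.6, 276.6, 50.0]
orientation: [0.468, 3.106, 0.002]
wrist_force: [1.4, 2.9, 0.6]
grip_width: 44.3
gripper_force: 30.0
```

```bash
python3 - <<'E'
from rig import arm, optics
from h import *
o=arm.get_obs();print(o["ee_pos"],o["wrist_force"],o["wrist_torque"].round(3),o["joint_torque"].round(2))
c=optics.read_camera("wrist")
for X in([587.6,276.5,105],[587.6,276.5,40]): print(wproj(c,X))
cv2.imwrite("pics/w3.png",cv2.resize(c["img"][120:330,130:430,::-1],(800,560)))
E
```

```text
[587.6 276.6  50. ] [1.4 2.9 0.6] [ 0.5 -0.1 -0. ] [ -1.4 -49.1 -20.2  -0.7   0.6  -0. ]
[280.3 266.9]
[280.6 229.1]
```

View pics/w3.png

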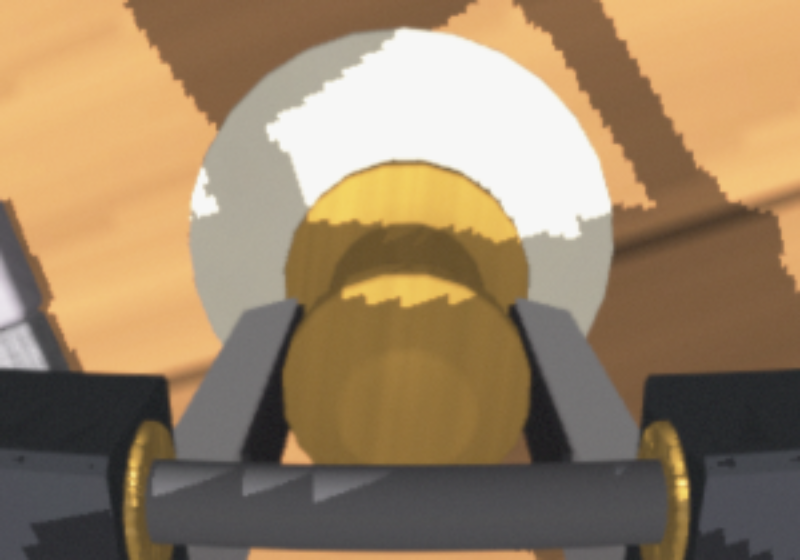

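The wrist view shows the flat finger faces touching the wide head, not the stem. The pads should therefore go on the head rim, with the centre of mass hanging below them. I'll raise about 32 mm and regrip there.

Request:
play_rows([
  {"offset": [0,0,0],"delta_rot": [0,0,0]},
  {"offset": [0,0,0],"delta_rot": [0,0,0]},
  {"offset": [0,0,0],"delta_rot": [0,0,0]},
  {"offset": [0,0,0.32],"delta_rot": [0,0,0]},
  {"offset": [0,0,0.32],"delta_rot": [0,0,0]},
  {"offset": [0,0,0],"delta_rot": [0,0,0]},
], jaw=0.3)

```text
time_s: 8.6
ee_pos: [588.9, 276.6, 84.4]
orientation: [0.467, 3.102, 0.004]
wrist_force: [-0.0, 0.9, -0.5]
grip_width: 65.6
gripper_force: 0.0
```

Request:
play_rows([
  {"offset": [0,0,0],"delta_rot": [0,0,0]},
  {"offset": [0,0,0],"delta_rot": [0,0,0]},
  {"offset": [0,0,0],"delta_rot": [0,0,0]},
  {"offset": [0,0,0],"delta_rot": [0,0,0]},
  {"offset": [0,0,0],"delta_rot": [0,0,0]},
  {"offset": [0,0,0],"delta_rot": [0,0,0]},
], jaw=1)

```text
time_s: 9.35
ee_pos: [587.1, 276.5, 81.4]
orientation: [-0.468, -3.106, -0.001]
wrist_force: [1.0, 2.9, -2.6]
grip_width: 44.1
gripper_force: 30.0
```

Request:
play_rows([
  {"offset": [0,0,0.06],"delta_rot": [0,0,0]},
  {"offset": [0,0,0.06],"delta_rot": [0,0,0]},
  {"offset": [0,0,0],"delta_rot": [0,0,0]},
  {"offset": [0,0,0],"delta_rot": [0,0,0]},
])

```text
time_s: 9.85
ee_pos: [587.0, 275.8, 87.5]
orientation: [-0.468, -3.106, 0.001]
wrist_force: [0.0, -0.6, -8.5]
grip_width: 43.8
gripper_force: 30.0
```

It lifts with about 8.5 N of load. Next I'll raise it well clear.

Request:
play_rows([
  {"offset": [0,0,0.15],"delta_rot": [0,0,0]},
  {"offset": [0,0,0.3],"delta_rot": [0,0,0]},
  {"offset": [0,0,0.3],"delta_rot": [0,0,0]},
  {"offset": [0,0,0.3],"delta_rot": [0,0,0]},
  {"offset": [0,0,0.3],"delta_rot": [0,0,0]},
  {"offset": [0,0,0.3],"delta_rot": [0,0,0]},
  {"offset": [0,0,0.15],"delta_rot": [0,0,0]},
  {"offset": [0,0,0],"delta_rot": [0,0,0]},
  {"offset": [0,0,0],"delta_rot": [0,0,0]},
  {"offset": [0,0,0],"delta_rot": [0,0,0]},
  {"offset": [0,0,0],"delta_rot": [0,0,0]},
])

```text
time_s: 11.22
ee_pos: [587.1, 276.0, 177.3]
orientation: [-0.468, -3.106, 0.001]
wrist_force: [0.4, -0.6, -6.7]
grip_width: 43.9
gripper_force: 30.0
```

```bash
python3 - <<'E'
from rig import arm, optics
from h import *
f=[]
for i in range(4):
    c=optics.read_camera("side"); o=arm.get_obs(); f.append(o["wrist_force"])
print(np.mean(f,0),np.std(f,0),o["ee_pos"],o["joint_torque"].round(2),o["wrist_torque"].round(3))
t=optics.read_camera("wrist")["img"][100:340,130:430]
cv2.imwrite("pics/s3.png",np.hstack([cv2.resize(c["img"][70:190,240:360,::-1],(400,400),interpolation=cv2.INTER_CUBIC),cv2.resize(t[:,:,::-1],(400,400))]))
E
```

```text
[ 0.1  0.1 -7.5] [0.6 0.6 0.3] [587.2 276.1 177.6] [ -0.  -52.2 -27.2   0.    0.1   0. ] [-0.  -0.  -0.1]
```

View pics/s3.png

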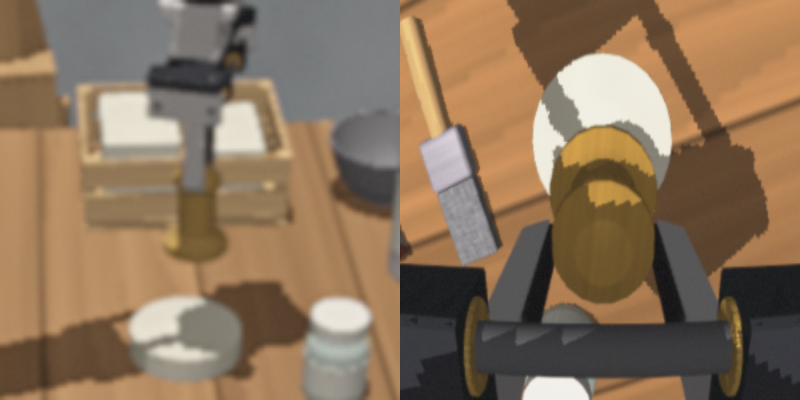

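The finial is upright and well clear, at about 7.5 N. I'll lower it by the same distance.

Request:
play_rows([
  {"offset": [0,0,-0.15],"delta_rot": [0,0,0]},
  {"offset": [0,0,-0.3],"delta_rot": [0,0,0]},
  {"offset": [0,0,-0.3],"delta_rot": [0,0,0]},
  {"offset": [0,0,-0.3],"delta_rot": [0,0,0]},
  {"offset": [0,0,-0.3],"delta_rot": [0,0,0]},
  {"offset": [0,0,-0.3],"delta_rot": [0,0,0]},
  {"offset": [0,0,-0.15],"delta_rot": [0,0,0]},
  {"offset": [0,0,-0.05],"delta_rot": [0,0,0]},
  {"offset": [0,0,-0.03],"delta_rot": [0,0,0]},
  {"offset": [0,0,-0.03],"delta_rot": [0,0,0]},
  {"offset": [0,0,0],"delta_rot": [0,0,0]},
  {"offset": [0,0,0],"delta_rot": [0,0,0]},
])

```text
time_s: 12.98
ee_pos: [587.4, 276.1, 82.6]
orientation: [0.467, 3.106, 0.001]
wrist_force: [-0.5, 0.0, -8.5]
grip_width: 44.0
gripper_force: 30.0
```

Still hanging, so I'll lower a little more.

Request:
play_rows([
  {"offset": [0,0,-0.03],"delta_rot": [0,0,0]},
  {"offset": [0,0,-0.01],"delta_rot": [0,0,0]},
  {"offset": [0,0,0],"delta_rot": [0,0,0]},
  {"offset": [0,0,0],"delta_rot": [0,0,0]},
])

```text
time_s: 13.48
ee_pos: [587.9, 276.2, 81.3]
orientation: [0.467, 3.105, 0.001]
wrist_force: [-0.6, -0.1, 1.7]
grip_width: 44.0
gripper_force: 30.0
```

It has landed. I'll release, rise and go over the brick.

Request:
play_rows([
  {"offset": [0,0,0],"delta_rot": [0,0,0]},
  {"offset": [0,0,0],"delta_rot": [0,0,0]},
  {"offset": [0,0,0],"delta_rot": [0,0,0]},
  {"offset": [0,0,0],"delta_rot": [0,0,0]},
  {"offset": [0,0,0.2],"delta_rot": [0,0,0]},
  {"offset": [0,0,0.5],"delta_rot": [0,0,0]},
  {"offset": [0,0,0.5],"delta_rot": [0,0,0]},
  {"offset": [0,0,0.5],"delta_rot": [0,0,0]},
  {"offset": [0,0,0.1],"delta_rot": [0,0,0]},
], jaw=0.2)

```text
time_s: 14.6
ee_pos: [588.6, 276.5, 172.9]
orientation: [0.467, 3.102, 0.004]
wrist_force: [0.5, 0.1, -0.4]
grip_width: 75.2
gripper_force: 0.0
```

Request:
play_rows([
  {"offset": [0,-0.25,0],"delta_rot": [0,0,0]},
  {"offset": [-0.04,-0.5,0],"delta_rot": [0,0,0]},
  {"offset": [-0.04,-0.5,0],"delta_rot": [0,0,0]},
  {"offset": [-0.04,-0.5,0],"delta_rot": [0,0,0]},
  {"offset": [-0.04,-0.5,0],"delta_rot": [0,0,0]},
  {"offset": [-0.04,-0.5,0],"delta_rot": [0,0,0]},
  {"offset": [-0.04,-0.5,0],"delta_rot": [0,0,0]},
  {"offset": [-0.04,-0.5,0],"delta_rot": [0,0,0]},
  {"offset": [-0.04,-0.5,0],"delta_rot": [0,0,0]},
  {"offset": [-0.04,-0.5,0],"delta_rot": [0,0,0]},
  {"offset": [-0.04,-0.5,0],"delta_rot": [0,0,0]},
  {"offset": [0,-0.27,0],"delta_rot": [0,0,0]},
  {"offset": [0,0,0],"delta_rot": [0,0,0]},
  {"offset": [0,0,0],"delta_rot": [0,0,0]},
  {"offset": [0,0,0],"delta_rot": [0,0,0]},
])

```text
time_s: 16.48
ee_pos: [567.3, 0.8, 170.2]
orientation: [-0.466, -3.107, -0.001]
wrist_force: [-0.2, 0.4, -0.5]
grip_width: 75.3
gripper_force: 0.0
```

```bash
python3 - <<'E'
from rig import arm, optics
from h import *
o=arm.get_obs();print(o["ee_pos"],o["wrist_force"])
c=optics.read_camera("wrist");t=optics.read_camera("top");s=optics.read_camera("side")
for X in([567,0,105],[567,0,35]): print(wproj(c,X)-[130,100])
cv2.imwrite("pics/w4.png",np.hstack([cv2.resize(x[:,:,::-1],(400,400),interpolation=cv2.INTER_CUBIC) for x in(c["img"][100:340,160:400],t["img"][145:215,112:182])]))
E
```

```text
[567.3   0.8 170.2] [-0.2  0.4 -0.5]
[149.9 110.2]
[150.2  94.8]
```

View pics/w4.png

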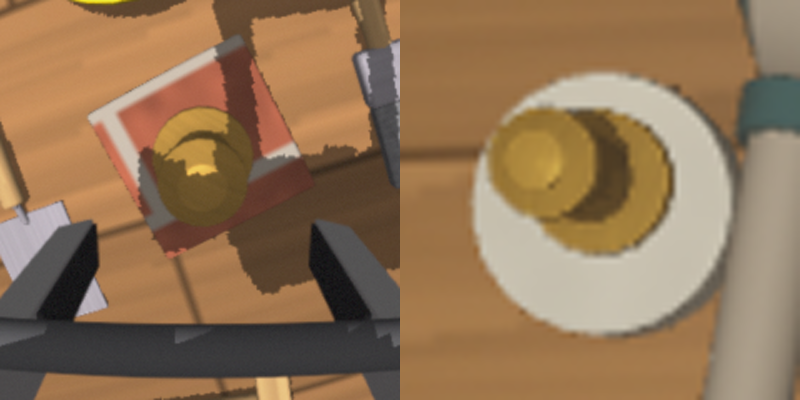

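The bat finial stands upright in place again. The brick finial's head, at (281,208) against a predicted (280,210), is centred between the fingers. I'll go down.

Request:
play_rows([
  {"offset": [0,0,-0.2],"delta_rot": [0,0,0]},
  {"offset": [0,0,-0.4],"delta_rot": [0,0,0]},
  {"offset": [0,0,-0.4],"delta_rot": [0,0,0]},
  {"offset": [0,0,-0.4],"delta_rot": [0,0,0]},
  {"offset": [0,0,-0.25],"delta_rot": [0,0,0]},
  {"offset": [0,0,-0.12],"delta_rot": [0,0,0]},
  {"offset": [0,0,0],"delta_rot": [0,0,0]},
  {"offset": [0,0,0],"delta_rot": [0,0,0]},
])

```text
time_s: 17.62
ee_pos: [567.9, -0.0, 82.4]
orientation: [0.467, 3.105, 0.0]
wrist_force: [1.2, -0.3, 0.4]
grip_width: 75.0
gripper_force: 0.0
```

Request:
play_rows([
  {"offset": [0,0,0],"delta_rot": [0,0,0]},
  {"offset": [0,0,0],"delta_rot": [0,0,0]},
  {"offset": [0,0,0],"delta_rot": [0,0,0]},
  {"offset": [0,0,0],"delta_rot": [0,0,0]},
  {"offset": [0,0,0],"delta_rot": [0,0,0]},
  {"offset": [0,0,0],"delta_rot": [0,0,0]},
  {"offset": [0,0,0],"delta_rot": [0,0,0]},
], jaw=1)

```text
time_s: 18.5
ee_pos: [567.4, 0.1, 81.9]
orientation: [0.468, 3.106, 0.0]
wrist_force: [-0.1, -0.5, 1.8]
grip_width: 43.9
gripper_force: 30.0
```

Request:
play_rows([
  {"offset": [0,0,0.06],"delta_rot": [0,0,0]},
  {"offset": [0,0,0.06],"delta_rot": [0,0,0]},
  {"offset": [0,0,0],"delta_rot": [0,0,0]},
  {"offset": [0,0,0],"delta_rot": [0,0,0]},
])

```text
time_s: 19.0
ee_pos: [567.1, 0.1, 87.6]
orientation: [-0.467, -3.106, -0.0]
wrist_force: [-0.1, -0.2, -4.0]
grip_width: 43.7
gripper_force: 30.0
```

Request:
play_rows([
  {"offset": [0,0,0.15],"delta_rot": [0,0,0]},
  {"offset": [0,0,0.3],"delta_rot": [0,0,0]},
  {"offset": [0,0,0.3],"delta_rot": [0,0,0]},
  {"offset": [0,0,0.3],"delta_rot": [0,0,0]},
  {"offset": [0,0,0.3],"delta_rot": [0,0,0]},
  {"offset": [0,0,0.3],"delta_rot": [0,0,0]},
  {"offset": [0,0,0.15],"delta_rot": [0,0,0]},
  {"offset": [0,0,0],"delta_rot": [0,0,0]},
  {"offset": [0,0,0],"delta_rot": [0,0,0]},
  {"offset": [0,0,0],"delta_rot": [0,0,0]},
  {"offset": [0,0,0],"delta_rot": [0,0,0]},
])

```text
time_s: 20.38
ee_pos: [567.0, 0.1, 177.3]
orientation: [-0.467, -3.106, -0.0]
wrist_force: [-0.0, -0.5, -3.7]
grip_width: 43.7
gripper_force: 30.0
```

```bash
python3 - <<'E'
from rig import arm, optics
from h import *
f=[]
for i in range(6):
    c=optics.read_camera("side"); o=arm.get_obs(); f.append(o["wrist_force"])
print(np.mean(f,0),np.std(f,0),o["ee_pos"],o["joint_torque"].round(2),o["wrist_torque"].round(3))
E
```

```text
[ 0.   0.2 -3.5] [0.5 0.4 0.2] [567.3   0.1 177.8] [ -0.  -41.6 -24.9  -0.    0.1   0. ] [-0.  0. -0.]
```

The brick finial weighs 3.5 N against 7.5 N, so it is the lighter one. I'll put it back.

Request:
play_rows([
  {"offset": [0,0,-0.15],"delta_rot": [0,0,0]},
  {"offset": [0,0,-0.3],"delta_rot": [0,0,0]},
  {"offset": [0,0,-0.3],"delta_rot": [0,0,0]},
  {"offset": [0,0,-0.3],"delta_rot": [0,0,0]},
  {"offset": [0,0,-0.3],"delta_rot": [0,0,0]},
  {"offset": [0,0,-0.3],"delta_rot": [0,0,0]},
  {"offset": [0,0,-0.15],"delta_rot": [0,0,0]},
  {"offset": [0,0,-0.05],"delta_rot": [0,0,0]},
  {"offset": [0,0,-0.03],"delta_rot": [0,0,0]},
  {"offset": [0,0,-0.03],"delta_rot": [0,0,0]},
  {"offset": [0,0,-0.01],"delta_rot": [0,0,0]},
  {"offset": [0,0,0],"delta_rot": [0,0,0]},
  {"offset": [0,0,0],"delta_rot": [0,0,0]},
])

```text
time_s: 22.3
ee_pos: [567.5, 0.0, 82.0]
orientation: [0.468, 3.106, 0.0]
wrist_force: [0.7, 0.5, -3.2]
grip_width: 43.7
gripper_force: 30.0
```

Request:
play_rows([
  {"offset": [0,0,-0.02],"delta_rot": [0,0,0]},
  {"offset": [0,0,-0.01],"delta_rot": [0,0,0]},
  {"offset": [0,0,0],"delta_rot": [0,0,0]},
  {"offset": [0,0,0],"delta_rot": [0,0,0]},
])

```text
time_s: 22.8
ee_pos: [567.6, -0.0, 81.9]
orientation: [0.467, 3.105, 0.0]
wrist_force: [-2.1, -0.6, 5.7]
grip_width: 43.8
gripper_force: 30.0
```

It has landed. I'll release, rise and return to the bat.

Request:
play_rows([
  {"offset": [0,0,0],"delta_rot": [0,0,0]},
  {"offset": [0,0,0],"delta_rot": [0,0,0]},
  {"offset": [0,0,0],"delta_rot": [0,0,0]},
  {"offset": [0,0,0],"delta_rot": [0,0,0]},
  {"offset": [0,0,0.2],"delta_rot": [0,0,0]},
  {"offset": [0,0,0.5],"delta_rot": [0,0,0]},
  {"offset": [0,0,0.5],"delta_rot": [0,0,0]},
  {"offset": [0,0,0.5],"delta_rot": [0,0,0]},
  {"offset": [0,0,0.1],"delta_rot": [0,0,0]},
], jaw=0.2)

```text
time_s: 23.92
ee_pos: [568.7, -0.1, 172.6]
orientation: [0.467, 3.102, 0.0]
wrist_force: [-0.1, 0.3, -0.1]
grip_width: 75.2
gripper_force: 0.0
```

Request:
play_rows([
  {"offset": [0,0.25,0],"delta_rot": [0,0,0]},
  {"offset": [0.04,0.5,0],"delta_rot": [0,0,0]},
  {"offset": [0.04,0.5,0],"delta_rot": [0,0,0]},
  {"offset": [0.04,0.5,0],"delta_rot": [0,0,0]},
  {"offset": [0.04,0.5,0],"delta_rot": [0,0,0]},
  {"offset": [0.04,0.5,0],"delta_rot": [0,0,0]},
  {"offset": [0.04,0.5,0],"delta_rot": [0,0,0]},
  {"offset": [0.04,0.5,0],"delta_rot": [0,0,0]},
  {"offset": [0.04,0.5,0],"delta_rot": [0,0,0]},
  {"offset": [0.04,0.5,0],"delta_rot": [0,0,0]},
  {"offset": [0.04,0.5,0],"delta_rot": [0,0,0]},
  {"offset": [0,0.27,0],"delta_rot": [0,0,0]},
  {"offset": [0,0,0],"delta_rot": [0,0,0]},
  {"offset": [0,0,0],"delta_rot": [0,0,0]},
  {"offset": [0,0,0],"delta_rot": [0,0,0]},
])

```text
time_s: 25.8
ee_pos: [587.4, 275.2, 170.5]
orientation: [0.469, 3.106, -0.0]
wrist_force: [-0.2, 0.5, 0.1]
grip_width: 75.1
gripper_force: 0.0
```

Request:
play_rows([
  {"offset": [0,0,-0.2],"delta_rot": [0,0,0]},
  {"offset": [0,0.01,-0.4],"delta_rot": [0,0,0]},
  {"offset": [0,0,-0.4],"delta_rot": [0,0,0]},
  {"offset": [0,0,-0.4],"delta_rot": [0,0,0]},
  {"offset": [0,0,-0.25],"delta_rot": [0,0,0]},
  {"offset": [0,0,-0.13],"delta_rot": [0,0,0]},
  {"offset": [0,0,0],"delta_rot": [0,0,0]},
  {"offset": [0,0,0],"delta_rot": [0,0,0]},
])

```text
time_s: 26.8
ee_pos: [587.9, 276.7, 82.0]
orientation: [0.467, 3.105, 0.001]
wrist_force: [0.3, 0.6, 0.2]
grip_width: 75.3
gripper_force: 0.0
```

Request:
play_rows([
  {"offset": [0,0,0],"delta_rot": [0,0,0]},
  {"offset": [0,0,0],"delta_rot": [0,0,0]},
  {"offset": [0,0,0],"delta_rot": [0,0,0]},
  {"offset": [0,0,0],"delta_rot": [0,0,0]},
  {"offset": [0,0,0],"delta_rot": [0,0,0]},
  {"offset": [0,0,0],"delta_rot": [0,0,0]},
  {"offset": [0,0,0],"delta_rot": [0,0,0]},
], jaw=1)

```text
time_s: 27.68
ee_pos: [587.3, 276.4, 81.4]
orientation: [0.468, 3.106, -0.0]
wrist_force: [-0.5, -1.1, 1.9]
grip_width: 44.2
gripper_force: 30.0
```

Request:
play_rows([
  {"offset": [0,0,0.06],"delta_rot": [0,0,0]},
  {"offset": [0,0,0.15],"delta_rot": [0,0,0]},
  {"offset": [0,0,0.3],"delta_rot": [0,0,0]},
  {"offset": [0,0,0.4],"delta_rot": [0,0,0]},
  {"offset": [0,0,0.4],"delta_rot": [0,0,0]},
  {"offset": [0,0,0.4],"delta_rot": [0,0,0]},
  {"offset": [0,0,0.4],"delta_rot": [0,0,0]},
  {"offset": [0,0,0.2],"delta_rot": [0,0,0]},
  {"offset": [0,0,0.1],"delta_rot": [0,0,0]},
  {"offset": [0,0,0],"delta_rot": [0,0,0]},
  {"offset": [0,0,0],"delta_rot": [0,0,0]},
])

```text
time_s: 29.05
ee_pos: [586.8, 276.4, 200.8]
orientation: [-0.467, -3.105, 0.001]
wrist_force: [1.3, 0.6, -8.7]
grip_width: 43.8
gripper_force: 30.0
```

Request:
play_rows([
  {"offset": [-0.02,-0.1,0],"delta_rot": [0,0,0]},
  {"offset": [-0.04,-0.2,0],"delta_rot": [0,0,0]},
  {"offset": [-0.06,-0.3,0],"delta_rot": [0,0,0]},
  {"offset": [-0.08,-0.4,0],"delta_rot": [0,0,0]},
  {"offset": [-0.1,-0.5,0],"delta_rot": [0,0,0]},
  {"offset": [-0.1,-0.5,0],"delta_rot": [0,0,0]},
  {"offset": [-0.1,-0.5,0],"delta_rot": [0,0,0]},
  {"offset": [-0.1,-0.5,0],"delta_rot": [0,0,0]},
  {"offset": [-0.1,-0.5,0],"delta_rot": [0,0,0]},
  {"offset": [-0.1,-0.5,0],"delta_rot": [0,0,0]},
  {"offset": [-0.1,-0.5,0],"delta_rot": [0,0,0]},
  {"offset": [-0.1,-0.5,0],"delta_rot": [0,0,0]},
  {"offset": [-0.1,-0.5,0],"delta_rot": [0,0,0]},
  {"offset": [-0.1,-0.5,0],"delta_rot": [0,0,0]},
  {"offset": [-0.1,-0.5,0],"delta_rot": [0,0,0]},
  {"offset": [-0.1,-0.5,0],"delta_rot": [0,0,0]},
  {"offset": [-0.1,-0.5,0],"delta_rot": [0,0,0]},
  {"offset": [-0.1,-0.5,0],"delta_rot": [0,0,0]},
  {"offset": [-0.1,-0.5,0],"delta_rot": [0,0,0]},
  {"offset": [-0.1,-0.5,0],"delta_rot": [0,0,0]},
])

```text
time_s: 31.55
ee_pos: [495.9, -175.1, 202.2]
orientation: [0.469, 3.106, -0.001]
wrist_force: [-0.2, -0.0, -7.5]
grip_width: 43.9
gripper_force: 30.0
```

Request:
play_rows([
  {"offset": [-0.1,-0.5,0],"delta_rot": [0,0,0]},
  {"offset": [-0.1,-0.4,0],"delta_rot": [0,0,0]},
  {"offset": [-0.1,-0.3,0],"delta_rot": [0,0,0]},
  {"offset": [-0.1,-0.3,0],"delta_rot": [0,0,0]},
  {"offset": [-0.05,-0.2,0],"delta_rot": [0,0,0]},
  {"offset": [0,-0.1,0],"delta_rot": [0,0,0]},
  {"offset": [0,0,0],"delta_rot": [0,0,0]},
  {"offset": [0,0,0],"delta_rot": [0,0,0]},
  {"offset": [0,0,0],"delta_rot": [0,0,0]},
])

```text
time_s: 32.67
ee_pos: [474.9, -262.9, 201.8]
orientation: [0.467, 3.107, 0.001]
wrist_force: [0.4, -0.4, -7.5]
grip_width: 44.0
gripper_force: 30.0
```

```bash
python3 - <<'E'
from rig import arm, optics
from h import *
o=arm.get_obs();print(o["ee_pos"],o["wrist_force"],o["time_s"])
S=optics.read_camera("side")
w=optics.read_camera("wrist");t=optics.read_camera("top");np.savez("wf.npz",**w);np.savez("sf.npz",**S)
print([wproj(w,X).round(1) for X in([470,-285,60],[470,-285,150])])
cv2.imwrite("pics/f1.png",np.hstack([S["img"][150:350,170:370,::-1].repeat(2,0).repeat(2,1),w["img"][20:320,130:430,::-1][:,:].repeat(1,0) if 0 else cv2.resize(w["img"][20:320,130:430,::-1],(400,400))]))
cv2.imwrite("pics/f2.png",t["img"][:,:,::-1])
E
```

```text
[ 474.9 -262.9  201.8] [ 0.4 -0.4 -7.5] 32.675
[array([260.3, 195.3]), array([253.3, 216.2])]
```

View pics/f1.png

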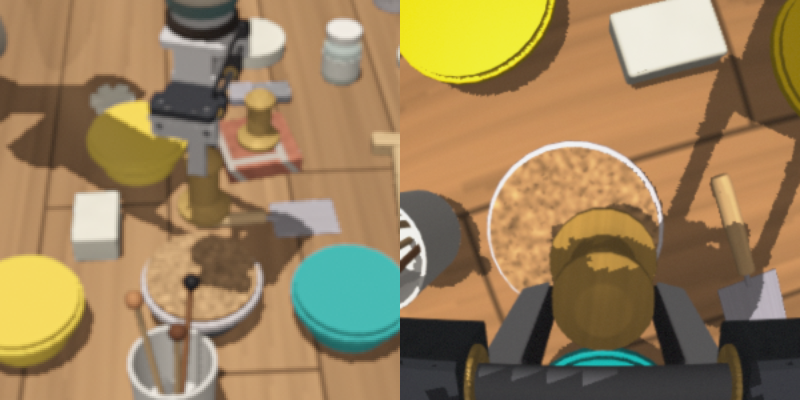

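The finial hangs upright, short of the centre. I'll fit the rim circle from the wrist view to pin down the wheel centre.

```bash
python3 - <<'E'
from h import *
from scipy.optimize import least_squares
def fit(P):
    g=lambda q:np.hypot(P[:,0]-q[0],P[:,1]-q[1])-q[2]
    return least_squares(g,[470,-285,72],loss="soft_l1",f_scale=1)
for n,prj in(("wf",wray),("top0",onplane),("side0",onplane)):
    c=dict(np.load(n+".npz")); hsv=cv2.cvtColor(c["img"],cv2.COLOR_RGB2HSV)
    yx=np.argwhere((hsv[...,1]<70)&(hsv[...,2]>150))
    for z in(50,60):
        P=np.array([prj(c,(x,y),z)[:2] for y,x in yx]); P=P[np.abs(np.hypot(P[:,0]-470,P[:,1]+285)-73)<9]
        f=fit(P); print(n,z,len(P),f.x,np.abs(f.fun).mean())
E
```

```text
wf 50 903 [ 469.8 -286.1   73.5] 1.1084916702204355
wf 60 903 [ 468.2 -284.8   71.4] 1.0773836700376842
top0 50 292 [ 470.1 -286.4   72.6] 1.0313584646120055
top0 60 292 [ 469.9 -284.4   71.9] 1.0218092887210195
side0 50 322 [ 468.7 -285.    72.7] 2.485580372048225
side0 60 272 [ 468.6 -291.8   72. ] 1.9902399350985593
```

Request:
play_rows([
  {"offset": [-0.03,-0.1,0],"delta_rot": [0,0,0]},
  {"offset": [-0.04,-0.14,0],"delta_rot": [0,0,0]},
  {"offset": [-0.03,-0.12,0],"delta_rot": [0,0,0]},
  {"offset": [-0.01,-0.08,0],"delta_rot": [0,0,0]},
  {"offset": [0,0,0],"delta_rot": [0,0,0]},
  {"offset": [0,0,0],"delta_rot": [0,0,0]},
  {"offset": [0,0,0],"delta_rot": [0,0,0]},
  {"offset": [0,0,0],"delta_rot": [0,0,0]},
  {"offset": [0,0,0],"delta_rot": [0,0,0]},
  {"offset": [0,0,0],"delta_rot": [0,0,0]},
])

```text
time_s: 34.08
ee_pos: [469.3, -285.4, 201.8]
orientation: [0.467, 3.107, 0.0]
wrist_force: [1.2, -0.1, -7.5]
grip_width: 43.4
gripper_force: 30.0
```

```bash
python3 - <<'E'
from rig import arm
r=arm.finish_job(); o=arm.get_obs(); print(r,o["ee_pos"],o["qvel"].round(3),o["wrist_force"].round(1),o["grip_width"],o["time_s"])
E
```

```text
the job is handed in; nothing more can be done
the job is handed in; nothing more can be done
```

I handed the job in at about 34 s: the heavier finial (from the round bat, about 7.5 N against 3.5 N) is held about 90 mm above the middle of the cork-topped wheel, upright when last viewed, and the lighter one is back on the brick; the hand-in gave no verdict.

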